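Reach the stapler behind the mug and cup

ROBOT

A 6-joint arm with a two-finger parallel gripper is mounted at the origin on a cart in front of the work surface, level with it; the furniture and walls round the work are solid. World frame = base frame: x ahead of the robot, y to its left, z up, the work surface at z = 0. Lengths are in m, angles in rad, forces in N, time in s.
With the tool pointing down it reaches from about 0.275 to 0.725 m from the base axis. Payload 15.9 kg.
Tool frame: the origin (TCP) lies midway between the tips of the shut fingers; the grasp point (between the pads) lies 19 mm behind it; z points along the fingers, y is the line along which they close (so a half turn about z gives the same grasp; the last joint's range is limited). The gripper opens to 85 mm and grips with 20 to 120 N. Pads are 22 mm wide; open, the fingers measure 114 mm over their backs; the gripper's body (76 mm by 85 mm) begins 54 mm behind the grasp point. The pads swing forward as they close: fully open they stand 13 mm farther back than shut.
Start: joints at [-1.224, 0.213, -0.034, 1.323, 0, 1.571], TCP at [0.17, -0.47, 0.231] pointing down, gripper open.
Joint ranges: [-2.98, 2.98], [-0.74, 1.72], [-1.14, 1.35], [-2.1, 2.04], [-1.57, 1.44], [-3.14, 3.14]. Speed limits (rad/s): [1.89, 1.89, 2.39, 2.57, 3.14, 3.14].

INTERFACE

Orientations are given as a rotation vector (axis times angle).
In Python, from plant import env gives the robot as it stands. The module is installed in compiled form; this text tells all that it offers.
- The arm moves only by the shell command python3 -m jog 'ROWS'. ROWS is JSON, a list that holds one entry, the list of rows, each a list of 5 numbers: the opening, from 0 (shut) to 1 (fully open), then the shift along the tool's x, y, z in cm, then the turn about the tool's z in rad. A call has exactly 5 rows; each row is the pose to reach, as a shift and turn from the pose commanded when the call began, along the tool's axes at that moment; what a row does not reach only later rows make up. A row lasts 1/8 s, in which the tool goes at most 62.5 mm and 10.7 degrees, less where a joint would pass 70% of its speed; a pose out of reach is approached as far as the arm can. A call with a gripper value outside its range is refused whole. The fingers move at their own pace and stop on an object; the grip force is fixed at half the most. Time passes only in rows, so rows that repeat a pose let the fingers close, or fill a call up. It gives the time, the measured TCP pose, the force, the opening and the grip force at its end, in the units of the state.
- env.get_state(): the state, without advancing time (a new reading comes with each control period).
- env.grab_frame(name): name is "scene" or "side" or "wrist"; returns a dict with "img" (420x560x3 uint8, blue, green, red), "range_z" (420x560 float32, m along the optical axis (not along the pixel's ray), 0 where there is no reading), "K" (3x3 intrinsics, pixels), "D" ([k1, k2, p1, p2, k3] as OpenCV has them; the pictures are not rectified), "R" (3x3) and "t" (3): a world point X has camera coordinates R X + t. Camera axes: x right, y down, z forward; pixel columns grow to the right and rows downward; lengths in m; the calibration is good to about 2 mm. A picture is of the moment at which its call begins.
- env.finish_job(): hands the job in; it is judged then, once.
Trained networks look in the newest picture that a camera, given by its name, has taken for a name from the list of things; names that differ only in an ending like _2 or _b are one class to them, and where a whole thing is asked for, a point or a joint stands for the part that bears it (a point fixed in the world has none). Each returns a list of dicts, best first, with "score" (0 to 1); they miss things now and then, are a little off and sometimes report something else, mostly with a low value. They report only what shows in the picture. A call takes as long as a camera call. They do not tell look-alikes from the thing itself.
- env.cut_out(camera, target): "mask" (420x560 bool, what is visible of it) and "bbox" ([left, top, width, height] in pixels, round what is visible of it).
- env.landmark_of(camera, target): "uv" ([column, row] in pixels: a listed point, or the origin of a listed thing).
The state is a dict: "time_s": time; "joint_positions": joint angles; "joint_vel": joint speeds; "joint_efforts": joint torques, N m; "tcp_pos": TCP position; "eef_rot": TCP orientation; "ft_force": force on the tool from outside, world axes, zero at the start; "moment": the same for the moment, N m; "gripper_width": finger opening in m; "grasp_force": force on a finger pad.
Only numpy, scipy, OpenCV 4.12 (cv2) and the standard library are available. Lean on these libraries where they do the work, as an engineer would, in place of code of your own. Each camera call takes 0.05 s, during which the arm holds its last target. There are 200 camera calls.

TASK

The red stapler lies on its wooden rest behind the navy mug and the mint cup, with no room to grip it. Set the mug and the cup upright on the grey side mat, then lay the stapler flat on its base, lengthwise, in the yellow tray, and only then put the mug and the cup back upright, each centred on the square coaster of its own colour (to about a centimetre). Do not tip the mug or the cup over or disturb the salt shaker or the tape roll.

Things in the scene. Friction and masses are not known exactly. Their poses are not given: they have to be found in the camera images.
- mug_mid (a point): navy mug, open at the top: outside diameter 68 mm, height 62 mm, wall about 6 mm, floor 9 mm, 0.22 kg. This point: on the axis of the round body, half-way up (31 mm over the underside). z up when upright; the handle points along its -y, 56 mm from the axis to its end, and at the start roughly towards the robot. The rim can be pinched from above at its +x or -x side.
- cup_mid (a point): mint green cup, white inside, open at the top, narrowing downwards: rim diameter 70 mm, height 50 mm, wall about 6 mm, 0.16 kg. This point: on the axis of the round body, half-way up (25 mm over the underside). z up when upright; the handle points along its -y, 57 mm from the axis to its end, and at the start roughly towards the robot. The rim can be pinched from above at its +x or -x side.
- stapler_mid (a point): red desk stapler, dark base, 120 mm long (its x), 32 mm wide at the base, 20 mm across the upper arm (its y; the arm spans 18 to 44 mm over the underside), 44 mm high, 0.24 kg; the arm does not swing. This point: its middle, half-way up (22 mm over the underside). At the start it lies on the rest, about 8 mm behind the mug and the cup.
- rest: fixed dark wooden stapler rest, 44 mm (x) by 160 mm (y), 8 mm high, stapler lying along its y; origin at the centre of its underside; the two coasters lie side by side in front of it (on its -x side)
- coaster_navy: fixed square navy blue coaster, 80 by 80 mm, 2 mm thick, home of the mug; origin at the centre of its underside, on the table. The two coasters' centres are 92 mm apart; which one is on the left varies.
- coaster_mint: fixed square mint green coaster, 80 by 80 mm, 2 mm thick, home of the cup; origin at the centre of its underside, on the table
- side_mat: fixed grey mat, 220 mm (its x) by 150 mm (its y), 3 mm thick, for setting things aside; origin at the centre of its underside; to the left or the right of the rest. It has room for the mug and the cup one behind the other along its x, 110 mm apart.
- tray: fixed shallow yellow tray, open at the top, 120 mm (its x) by 190 mm (its y) outside, 20 mm high, wall and floor 4 mm; origin at the centre of its underside; on the other side than the mat. The stapler goes in along the tray's y.
- shaker_mid (a point): bystander: glass salt shaker with a chrome cap, 27 mm diameter, 74 mm high, standing loose on the table; this point is its centre, half-way up
- tape_mid (a point): bystander: roll of tape lying flat and loose on the table, 67 mm diameter, 37 mm high; this point is its centre, half-way up
Things that resemble listed ones, but are neither listed nor needed, are in the scene too. What is shaped like the part that bears mug_mid but orange is not meant.

How it is judged:
On the way, in this order (a step that is already met when the one before it is completed fails the run):
1. the mug and the cup both stand upright on the grey mat, and the stapler still lies where it was (x of mug_mid in the frame of side_mat between -0.105 and 0.105 m and y of mug_mid in the frame of side_mat between -0.07 and 0.07 m and z of mug_mid in the frame of side_mat between 0.028 and 0.04 m and angle between each of mug_mid, cup_mid's own z axis and vertical below 0.12 rad and x of cup_mid in the frame of side_mat between -0.105 and 0.105 m and y of cup_mid in the frame of side_mat between -0.07 and 0.07 m and z of cup_mid in the frame of side_mat between 0.022 and 0.034 m and distance of stapler_mid from where it was at the start of the episode below 0.02 m and contact force between the fingers and mug below 0.1 N and contact force between the fingers and cup below 0.1 N), for 0.2 s.
2. the stapler lies in the yellow tray, released, while the mug and the cup still stand on the mat (x of stapler_mid in the frame of tray between -0.042 and 0.042 m and y of stapler_mid in the frame of tray between -0.036 and 0.036 m and z of stapler_mid in the frame of tray between 0.02 and 0.032 m and angle between each of stapler_mid, mug_mid, cup_mid's own z axis and vertical below 0.12 rad and angle between the x axis of stapler_mid and the y axis of tray, either way round below 0.4 rad and x of mug_mid in the frame of side_mat between -0.105 and 0.105 m and y of mug_mid in the frame of side_mat between -0.07 and 0.07 m and z of mug_mid in the frame of side_mat between 0.028 and 0.04 m and x of cup_mid in the frame of side_mat between -0.105 and 0.105 m and y of cup_mid in the frame of side_mat between -0.07 and 0.07 m and z of cup_mid in the frame of side_mat between 0.022 and 0.034 m and contact force between the fingers and stapler below 0.1 N), for 0.2 s.
At the end, for the whole second after the job is handed in: The mug stands upright on the navy coaster and the cup upright on the mint coaster, each within 12 mm of its coaster's centre; the stapler lies flat on its base in the yellow tray, lengthwise within 0.4 rad; all are at rest (horizontal distance between mug_mid and coaster_navy below 0.012 m and z of mug_mid in the frame of coaster_navy between 0.027 and 0.039 m and angle between each of mug_mid, cup_mid, stapler_mid's own z axis and vertical below 0.12 rad and horizontal distance between cup_mid and coaster_mint below 0.012 m and z of cup_mid in the frame of coaster_mint between 0.021 and 0.033 m and x of stapler_mid in the frame of tray between -0.042 and 0.042 m and y of stapler_mid in the frame of tray between -0.036 and 0.036 m and z of stapler_mid in the frame of tray between 0.02 and 0.032 m and angle between the x axis of stapler_mid and the y axis of tray, either way round below 0.4 rad and linear speed of each of mug, cup, stapler below 0.02 m/s); the robot touches nothing.
It fails at once if the mug or the cup is tipped over (angle between any of mug_mid, cup_mid's own z axis and vertical above 0.8 rad).
It fails at once if the salt shaker or the tape roll is disturbed (moved more than 25 mm) (distance of any of shaker_mid, tape_mid from where it was at the start of the episode above 0.025 m).
It also fails if it takes over 125 s, if anything falls off the work surface, if the arm or the gripper's body presses on something with over 40 N, if the wrist force passes 120 N, or if a joint passes its speed limit or range.

## Working session

There is one attempt and no reset: what is moved stays moved. The work goes in short steps, Python scripts to look and compute and a shell command to move; the robot and the scene stay as the last step left them, time stands still between calls to the robot, and variables do not carry over. Pictures are saved under pics/ and viewed, at most 14 in all, crops included, and the job is handed in when it is done.

```bash
mkdir -p pics
cat > h.py <<'E'
import numpy as np, cv2
from plant import env
def ray(f,uv):
    p=cv2.undistortPoints(np.array([[uv]],float),f["K"],np.array(f["D"]))[0,0]
    return np.array([p[0],p[1],1.])
def world(f,uv,z=None):
    r=ray(f,uv);R=np.array(f["R"]);t=np.array(f["t"])
    c=-R.T@t;d=R.T@r
    if z is None:
        u,v=int(round(uv[0])),int(round(uv[1]));return c+d*f["range_z"][v,u]
    return c+d*(z-c[2])/d[2]
def cloud(f,mask):
    v,u=np.nonzero(mask&(f["range_z"]>0))
    p=cv2.undistortPoints(np.stack([u,v],1).astype(float)[:,None],f["K"],np.array(f["D"]))[:,0]
    z=f["range_z"][v,u];X=np.c_[p*z[:,None],z]
    return (X-np.array(f["t"]))@np.array(f["R"])
E
python3 - <<'E'
from h import *
np.set_printoptions(precision=3,suppress=True)
Z=dict(mug_mid=.033,cup_mid=.027,stapler_mid=.03,rest=0,coaster_navy=0,coaster_mint=0,side_mat=0,tray=0,shaker_mid=.037,tape_mid=.018)
for c in ["scene","side"]:
    f=env.grab_frame(c);cv2.imwrite(f"pics/{c}0.png",f["img"])
    print(c,"cam",-np.array(f["R"]).T@f["t"])
    for n,z in Z.items():
        for d in env.landmark_of(c,n)[:3]:
            print(n,round(d["score"],2),np.array(d["uv"]),world(f,d["uv"],z))
print(env.get_state())
E
```

```text
scene cam [-0.17   0.543  0.799]
mug_mid 0.75 [258.5 264.9] [0.445 0.134 0.033]
mug_mid 0.72 [335.7 201. ] [ 0.516 -0.161  0.033]
mug_mid 0.59 [247.5 222.6] [0.58  0.074 0.033]
cup_mid 0.63 [276.4 207.6] [ 0.591 -0.023  0.027]
stapler_mid 0.69 [243.2 206.2] [0.643 0.046 0.03 ]
coaster_navy 0.53 [250.  234.4] [0.571 0.074 0.   ]
coaster_mint 0.59 [277.4 214.4] [ 0.594 -0.028  0.   ]
side_mat 0.44 [248.8 223.5] [0.607 0.053 0.   ]
tray 0.56 [193.4 306.4] [0.452 0.3   0.   ]
tray 0.33 [251.2 225.2] [0.598 0.052 0.   ]
shaker_mid 0.53 [303.6 246.2] [0.43  0.018 0.037]
tape_mid 0.61 [312.7 170.7] [ 0.675 -0.215  0.018]
tape_mid 0.18 [275.9 217.7] [ 0.568 -0.004  0.018]
side cam [0.432 0.69  0.705]
mug_mid 0.92 [304.9 173.6] [ 0.504 -0.163  0.033]
mug_mid 0.86 [266.  230.1] [0.573 0.064 0.033]
mug_mid 0.59 [313.6 255.5] [0.455 0.127 0.033]
cup_mid 0.65 [263.3 208.3] [ 0.595 -0.016  0.027]
stapler_mid 0.74 [242.5 220.5] [0.637 0.037 0.03 ]
rest 0.77 [244.5 225.6] [0.637 0.025 0.   ]
coaster_navy 0.57 [268.9 240.4] [ 0.567  0.066 -0.   ]
coaster_mint 0.5 [265.6 213.7] [ 0.592 -0.025  0.   ]
coaster_mint 0.19 [312.9 154.8] [ 0.493 -0.3    0.   ]
side_mat 0.77 [311.4 153.9] [ 0.498 -0.304  0.   ]
tray 0.91 [302.7 337.9] [0.459 0.309 0.   ]
tray 0.6 [263.4 230.1] [0.587 0.034 0.   ]
shaker_mid 0.8 [330.  220.6] [0.425 0.017 0.037]
tape_mid 0.62 [245.9 161.4] [ 0.684 -0.218  0.018]
{'time_s': 1.1, 'joint_positions': array([-1.224,  0.213, -0.034,  1.324, -0.   ,  1.571]), 'joint_vel': array([-0.001, -0.   ,  0.   ,  0.001,  0.   , -0.001]), 'joint_efforts': array([ -0.003, -68.596,  48.734,   0.001,  -0.   ,   0.   ]), 'tcp_pos': array([ 0.17 , -0.47 ,  0.231]), 'eef_rot': array([-3.094, -0.542,  0.   ]), 'ft_force': array([-0.692, -0.169, -0.189]), 'moment': array([0.005, 0.012, 0.017]), 'grasp_force': 0.0, 'gripper_width': 0.08513903122137045}
```

View images.

View pics/side0.png

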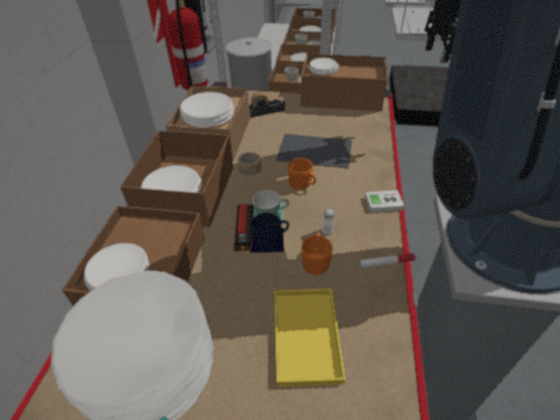

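Run:
```python
import cv2
a=cv2.imread('pics/side0.png')[130:290,200:360]
b=cv2.imread('pics/scene0.png')[150:290,200:360]
b=cv2.copyMakeBorder(b,0,20,0,0,cv2.BORDER_CONSTANT)
cv2.imwrite('pics/crop0.png',cv2.resize(cv2.hconcat([a,b]),(800,400),interpolation=cv2.INTER_CUBIC))
```

```text
(no output)
```

View pics/crop0.png

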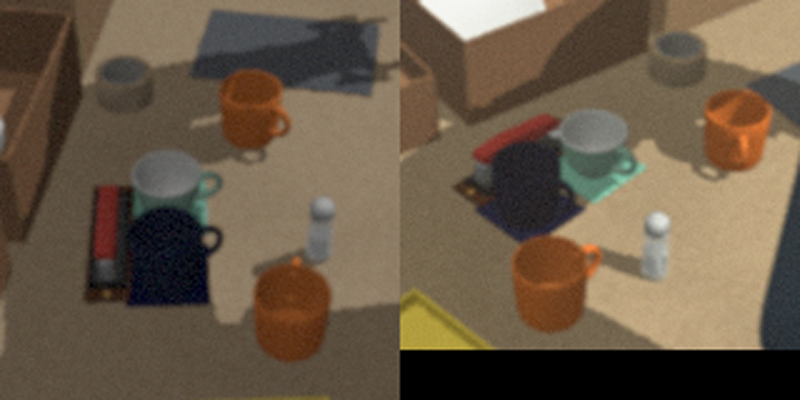

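Orange mugs at side (304,174) and (314,256) are look-alikes; the navy one at (266,230), on the navy coaster in front of the stapler (243,220), fits and the crop confirms it. Mint cup at (263,208), mat (315,150), tray (306,338), shaker (329,220), tape (250,163). I'll take metric measurements, then go closer.

```bash
cat >> h.py <<'E'
from scipy.spatial.transform import Rotation as Ro
np.set_printoptions(precision=4,suppress=True)
def shift(target,yaw=None):
    "tool shift (cm) to world target; yaw: wanted angle of tool y axis (mod pi)"
    s=env.get_state();R=Ro.from_rotvec(s["eef_rot"]).as_matrix()
    d=R.T@(np.array(target)-s["tcp_pos"])*100
    a=np.arctan2(R[1,1],R[0,1]);tz=0
    if yaw is not None: tz=-((yaw-a+np.pi/2)%np.pi-np.pi/2)
    print("t",s["time_s"],"tcp",s["tcp_pos"],"yang",round(a,3),"-> cm",d.round(2),"turn",round(tz,3),"j6",s["joint_positions"][5])
def rect(P):
    (c,s,a)=cv2.minAreaRect((P[:,:2]*1000).astype(np.float32)); return np.round(c,1),np.round(s,1),round(a,1)
E
python3 - <<'E'
from h import *
for c in ["scene","side"]:
    f=env.grab_frame(c)
    for n in ["side_mat","tray","rest","coaster_navy","coaster_mint","stapler_mid","mug_mid","cup_mid"]:
        for d in env.cut_out(c,n)[:2]:
            P=cloud(f,d["mask"]); 
            if len(P)<20: continue
            z=np.percentile(P[:,2],[5,50,95]); print(c,n,round(d["score"],2),d["bbox"],len(P),rect(P),z)
shift([.47,0,.30],-1.32)
E
```

```text
scene side_mat 0.74 [339.2, 171.5, 30.6, 28.2] 455 (array([ 576.7, -285.1]), array([ 71.7, 145.9]), 36.5) [-0.0022  0.0006  0.0035]
scene tray 0.75 [137.0, 266.7, 103.0, 86.1] 4510 (array([462.1, 303.8]), array([141.5, 202.4]), 10.5) [-0.0004  0.0028  0.0177]
scene coaster_navy 0.73 [299.4, 160.5, 23.2, 25.8] 458 (array([ 669.6, -203.2]), array([66. , 67.1]), 4.4) [0.0028 0.0223 0.0351]
scene coaster_navy 0.56 [295.8, 233.8, 11.0, 29.8] 251 (array([425.4,  25.1]), array([22. , 19.1]), 72.5) [0.0065 0.0419 0.0708]
scene coaster_mint 0.75 [266.0, 209.9, 32.5, 23.1] 248 (array([565.4, -22.8]), array([87.2, 73.5]), 60.0) [-0.0028 -0.0001  0.0179]
scene stapler_mid 0.74 [224.0, 193.3, 42.6, 33.7] 410 (array([650.9,  31.1]), array([ 92.6, 136.8]), 55.0) [0.0088 0.0407 0.0501]
scene stapler_mid 0.42 [262.3, 192.3, 33.9, 29.0] 621 (array([582.9, -25. ]), array([77.5, 72.7]), 51.7) [0.0113 0.0325 0.0495]
scene mug_mid 0.97 [237.5, 206.2, 31.7, 35.2] 914 (array([579.3,  59.5]), array([78.4, 98. ]), 60.2) [0.0051 0.0384 0.0609]
scene mug_mid 0.86 [322.0, 184.7, 27.5, 31.5] 734 (array([ 515. , -
[... 967 characters left out ...]
3, 39.7] 487 (array([636.9,  30.9]), array([ 31.6, 129.1]), 10.4) [0.0123 0.0374 0.0527]
side mug_mid 0.83 [296.1, 233.1, 35.1, 41.4] 1035 (array([441.3, 103.5]), array([115.7,  75.4]), 60.4) [0.0069 0.0378 0.0625]
side mug_mid 0.77 [249.4, 210.2, 36.8, 37.7] 923 (array([573.9,  36.4]), array([ 82.2, 131.7]), 16.4) [0.0114 0.041  0.0642]
side cup_mid 0.72 [252.8, 190.7, 34.3, 22.3] 588 (array([572.3, -41.7]), array([114.9,  77.5]), 60.4) [0.0045 0.0363 0.0528]
side cup_mid 0.29 [274.0, 290.8, 72.2, 93.4] 6065 (array([453. , 303.9]), array([119.8, 192.4]), 10.0) [0.0029 0.0052 0.0204]
t 2.0 tcp [ 0.1699 -0.4702  0.2313] yang -1.224 -> cm [ 44.2  -34.02  -6.87] turn 0.096 j6 1.5707717927913363
```

```bash
python3 -m jog '[[[1,5,-3.5,-2,0],[1,10,-7,-4,0],[1,15,-10.5,-7,0],[1,20,-14,-7,0],[1,25,-17.5,-7,0]]]'; python3 -m jog '[[[1,5,-3.5,0,0],[1,10,-7,0,0],[1,15,-10.5,0,0],[1,19,-14,0,0],[1,19,-15,0,0]]]'
python3 - <<'E'
from h import *
f=env.grab_frame("wrist");cv2.imwrite("pics/w1.png",f["img"])
print(-np.array(f["R"]).T@f["t"],np.array(f["R"])[2])
shift([.47,0,.30],-1.32)
E
```

```text
time_s: 2.62
tcp_pos: [0.3435, -0.2234, 0.3019]
eef_rot: [3.094, 0.541, 0.002]
ft_force: [0.4, -1.1, 0.2]
gripper_width: 0.0854
grasp_force: 0.0
time_s: 3.25
tcp_pos: [0.4713, -0.0167, 0.3006]
eef_rot: [-3.093, -0.547, 0.001]
ft_force: [1.0, -0.1, -0.6]
gripper_width: 0.0853
grasp_force: 0.0
[0.5399 0.007  0.443 ] [-0.2705 -0.0989 -0.9576]
t 3.3 tcp [ 0.4702 -0.0172  0.301 ] yang -1.221 -> cm [ 0.57 -1.62  0.1 ] turn 0.099 j6 2.7553680626846906
```

View pics/w1.png

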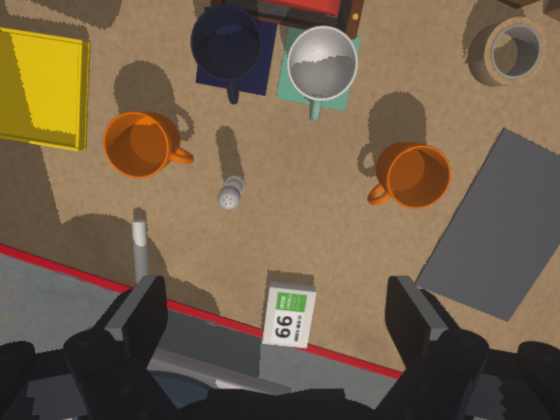

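Navy mug at (226,45) on its coaster, mint cup at (322,62), shaker (231,195), mat at (500,220), tape (505,52). I'll move forward for a full view.

```bash
python3 -m jog '[[[1,4,0,0,0.08],[1,8,-0.5,0,0.17],[1,8.5,-0.8,0,0.17],[1,8.5,-0.8,0,0.17],[1,8.5,-0.8,0,0.17]]]'
python3 - <<'E'
from h import *
f=env.grab_frame("wrist");im=f["img"];cv2.imwrite("pics/w2.png",im)
W=cloud(f,np.ones((420,560),bool));
v,u=np.nonzero(f["range_z"]>0);hsv=cv2.cvtColor(im,cv2.COLOR_BGR2HSV)[v,u].astype(int)
for n in ["mug_mid","cup_mid","stapler_mid","rest","coaster_navy","coaster_mint","side_mat","tray"]:
    for d in env.cut_out("wrist",n)[:2]:
        P=cloud(f,d["mask"])
        if len(P)<50: continue
        print(n,round(d["score"],2),np.round(d["bbox"]),len(P),rect(P),np.percentile(P[:,2],[5,50,95]))
        if n[:3] in("mug","cup"):
            T=P[P[:,2]>np.percentile(P[:,2],97)-.006]
            (c,r)=cv2.minEnclosingCircle((T[:,:2]*1000).astype(np.float32));print("   rim",np.round(c,1),r,np.median(T[:,2]))
for n,z in dict(mug_mid=.033,cup_mid=.027,stapler_mid=.03,rest=0,coaster_navy=0,coaster_mint=0,side_mat=0).items():
    for d in env.landmark_of("wrist",n)[:2]: print(n,round(d["score"],2),np.round(d["uv"],1),world(f,d["uv"],z))
shift([.47,0,.30],-1.396)
E
```

```text
time_s: 3.92
tcp_pos: [0.5468, 0.0163, 0.3018]
eef_rot: [3.129, 0.277, 0.001]
ft_force: [0.0, 0.5, -0.4]
gripper_width: 0.0851
grasp_force: 0.0
mug_mid 0.89 [381. 190.  81.  68.] 4036 (array([ 509.5, -176.9]), array([ 85.9, 103.6]), 1.4) [0.0046 0.0317 0.0616]
   rim [ 514.1 -156.6] 38.654151916503906 0.06095205277666949
mug_mid 0.77 [131. 203.  83.  66.] 3717 (array([446. , 117.6]), array([84.9, 67. ]), 58.5) [0.0045 0.0305 0.0612]
   rim [449.5 120.4] 38.48720932006836 0.06045303768545701
cup_mid 0.66 [288. 107.  65.  81.] 3657 (array([584.7, -27.2]), array([77.5, 68.8]), 51.1) [0.0067 0.0216 0.0518]
   rim [581.7 -24.8] 40.84162521362305 0.050991924043308615
stapler_mid 0.76 [215.  68. 114.  31.] 3370 (array([635.8,  36.9]), array([ 32.2, 125.7]), 10.9) [0.0114 0.0432 0.051 ]
rest 0.59 [201.  64. 148.  42.] 2587 (array([637.5,  30.4]), array([ 46. , 161.8]), 9.4) [0.0041 0.0065 0.0092]
rest 0.27 [286. 105.  64.  83.] 3758 (array([580.3, -23. ]), array([71.7, 83.4]), 76.0) [0.0066 0.0217 0.0519]
coaster_navy 0.92 [201.  95.  71.  75.] 1301 (array([571.9,  66.1]), array([79.8, 79.8]
[... 376 characters left out ...]
0193]
tray 0.39 [455.  57.  80.  67.] 3404 (array([ 675.3, -217.8]), array([71. , 92.9]), 11.0) [0.0024 0.0325 0.0372]
mug_mid 0.84 [416.9 221.6] [ 0.5147 -0.1575  0.033 ]
mug_mid 0.77 [231.1 139.2] [0.5698 0.0679 0.033 ]
cup_mid 0.89 [316.7 135.7] [ 0.5894 -0.0233  0.027 ]
cup_mid 0.17 [273.4  84.9] [0.6333 0.0327 0.027 ]
stapler_mid 0.83 [274.6  82.6] [0.6357 0.0318 0.03  ]
stapler_mid 0.69 [318.9 135.5] [ 0.5902 -0.0252  0.03  ]
rest 0.16 [ 33.4 198.9] [0.4511 0.3046 0.    ]
coaster_mint 0.68 [520.7 252.7] [ 0.4893 -0.3207  0.    ]
side_mat 0.91 [525.3 251.2] [ 0.4923 -0.3262  0.    ]
t 4.725 tcp [0.5475 0.0172 0.3012] yang -1.394 -> cm [-7.93  0.33  0.12] turn 0.002 j6 2.9960457145144317
```

View pics/w2.png

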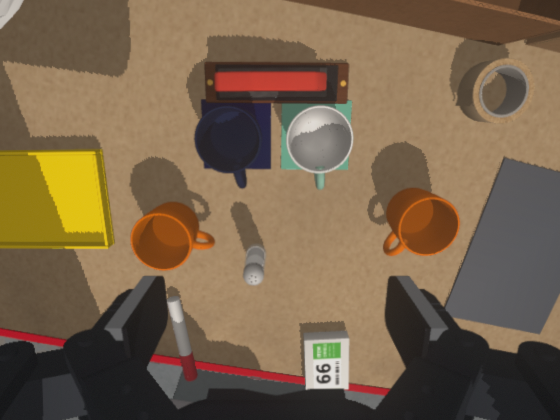

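Coasters navy (232,135), mint (316,135), rest/stapler (275,82) all at yaw ≈0.17; mat left edge (507,158)-(447,318) so its yaw ≈ -0.18; tray left. Going for the mug's left rim.

```bash
python3 -m jog '[[[0.4,1,-3,3,0],[0.4,2,-6,7,0],[0.4,3.1,-7.7,12,0],[0.4,3.1,-7.7,18,0],[0.4,3.1,-7.7,18,0]]]'
python3 - <<'E'
from h import *
f=env.grab_frame("wrist");im=f["img"];cv2.imwrite("pics/w3.png",im)
for n,z in dict(mug_mid=.033,cup_mid=.027,coaster_navy=0).items():
    for d in env.landmark_of("wrist",n)[:2]: print(n,round(d["score"],2),np.round(d["uv"],1),world(f,d["uv"],z))
shift([.5646,.0985,.032],-1.396)
# mat corners from w2 edges, using mat cloud in side view
f=env.grab_frame("side");d=env.cut_out("side","side_mat")[0]
m=cv2.morphologyEx(d["mask"].astype(np.uint8),cv2.MORPH_OPEN,np.ones((5,5)))>0
P=cloud(f,m);P=P[abs(P[:,2]-.004)<.006];print(rect(P),np.median(P,0))
d=env.cut_out("side","tray")[0];P=cloud(f,d["mask"]);P=P[(P[:,2]<.03)];print(rect(P))
E
```

```text
time_s: 5.35
tcp_pos: [0.5614, 0.0981, 0.1178]
eef_rot: [3.129, 0.278, -0.012]
ft_force: [-0.1, 0.1, 1.1]
gripper_width: 0.0339
grasp_force: 0.0
mug_mid 0.73 [210.5 353.6] [0.4518 0.1247 0.033 ]
mug_mid 0.71 [321.3 209. ] [0.5725 0.0694 0.033 ]
cup_mid 0.89 [463.6 206.8] [ 0.5888 -0.0233  0.027 ]
t 5.55 tcp [0.5662 0.0984 0.1243] yang -1.394 -> cm [-0.19 -0.04  9.23] turn 0.002 j6 3.1373633065441293
(array([ 489. , -326.1]), array([162.2, 217.5]), 87.2) [ 0.479  -0.3217  0.0046]Traceback (most recent call last):
  File "<stdin>", line 10, in <module>
IndexError: list index out of range
```

View pics/w3.png

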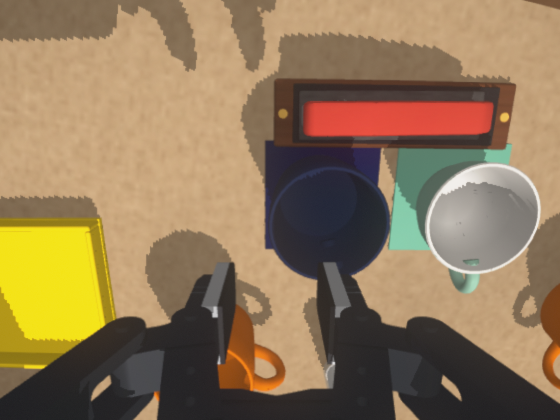

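Fingers straddle the mug's left wall (rim at (330,222)); straight down.

```bash
python3 -m jog '[[[0.4,0,0,3,-0.03],[0.4,0,0,6,-0.05],[0.4,0,0,8,-0.05],[0.4,0,0,9.2,-0.05],[0.4,0,0,9.2,-0.05]]]'; python3 -m jog '[[[0,0,0,0,0],[0,0,0,0,0],[0,0,0,0,0],[0,0,0,0,0],[0,0,0,0,0]]]'; python3 -m jog '[[[0,0,0,-1,0],[0,0,0,-3,0],[0,0,0,-6,0],[0,0,0,-9,0],[0,0,0,-10,0]]]'
python3 - <<'E'
from h import *
f=env.grab_frame("wrist");im=f["img"];cv2.imwrite("pics/w4.png",im)
print(env.get_state()["grasp_force"],env.get_state()["gripper_width"])
for n,z in dict(mug_mid=.133).items():
    for d in env.landmark_of("wrist",n)[:2]: print(n,round(d["score"],2),np.round(d["uv"],1),world(f,d["uv"],z))
shift([.5,-.3,.14])
E
```

```text
time_s: 6.32
tcp_pos: [0.5645, 0.0983, 0.0293]
eef_rot: [3.121, 0.355, -0.0]
ft_force: [0.6, 0.3, -0.1]
gripper_width: 0.0344
grasp_force: 0.0
time_s: 6.95
tcp_pos: [0.5662, 0.0983, 0.0313]
eef_rot: [3.121, 0.355, 0.006]
ft_force: [-1.1, -1.8, 14.4]
gripper_width: 0.0051
grasp_force: 61.2
time_s: 7.58
tcp_pos: [0.5654, 0.0986, 0.1314]
eef_rot: [-3.121, -0.355, -0.005]
ft_force: [0.7, 0.8, -2.0]
gripper_width: 0.0048
grasp_force: 61.2
61.24785853760841 0.004313756843345458
mug_mid 0.76 [347.2 283.1] [0.5718 0.0681 0.133 ]
t 7.675 tcp [0.5649 0.0985 0.13  ] yang -1.344 -> cm [-15.29  37.37  -1.02] turn 0 j6 3.0873907389306514
```

View pics/w4.png

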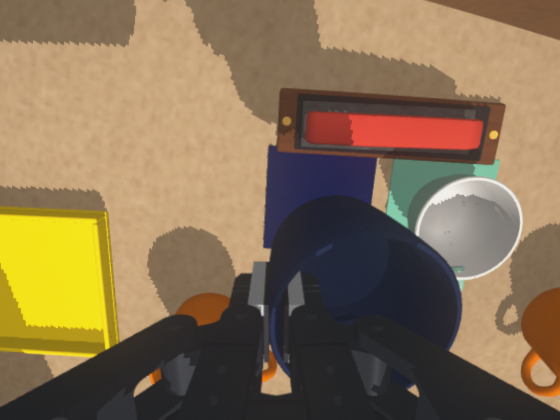

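```bash
python3 -m jog '[[[0,-0.9,3,-1,0],[0,-2.1,7,-1,0],[0,-3.3,11,-1,0],[0,-4.5,15,-1,0],[0,-5.7,19,-1,0]]]'; python3 -m jog '[[[0,-1.2,4,0,0],[0,-2.4,8,0,0],[0,-3.6,12,0,0],[0,-4.8,16,0,0],[0,-5.6,18.6,0,0]]]'
python3 - <<'E'
from h import *
f=env.grab_frame("wrist");im=f["img"];cv2.imwrite("pics/w5.png",im)
for d in env.cut_out("wrist","side_mat")[:2]:
    P=cloud(f,d["mask"]);P=P[abs(P[:,2]-.003)<.01];print(round(d["score"],2),d["bbox"],rect(P))
for d in env.landmark_of("wrist","side_mat")[:2]: print(d["score"],d["uv"],world(f,d["uv"],0))
shift([.541,-.303,.034],-1.344)
E
```

```text
time_s: 8.3
tcp_pos: [0.5508, -0.1007, 0.1378]
eef_rot: [-3.121, -0.356, 0.003]
ft_force: [-0.2, 0.2, -2.2]
gripper_width: 0.0047
grasp_force: 61.2
time_s: 8.93
tcp_pos: [0.5379, -0.2949, 0.1376]
eef_rot: [-3.12, -0.354, 0.003]
ft_force: [0.4, 0.7, -2.1]
gripper_width: 0.0052
grasp_force: 61.2
0.97 [187.5, 100.8, 243.9, 275.1] (array([ 490.2, -323.2]), array([150.2, 220.3]), 87.2)
t 9.075 tcp [ 0.5381 -0.2941  0.1376] yang -1.346 -> cm [ 0.1   0.95 10.36] turn -0.002 j6 2.4164110897205306
```

View pics/w5.png

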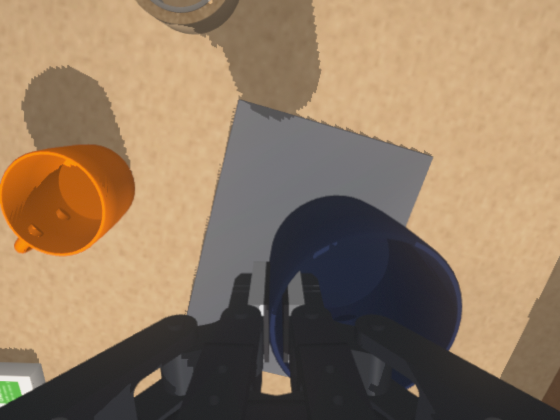

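Mat fully measured (centre (0.490,-0.323), yaw -0.05); mug hangs over its far half. Lower, release, rise.

```bash
python3 -m jog '[[[0,0,0.2,3,0],[0,0,0.2,6,0],[0,0,0.2,9,0],[0,0,0.2,10.2,0],[0,0,0.2,10.4,0]]]'; python3 -m jog '[[[0,0,0,0,0],[0.2,0,0,0,0],[0.4,0,0,0,0],[0.4,0,0,0,0],[0.4,0,0,0,0]]]'; python3 -m jog '[[[0.4,0,0,-2,0],[0.4,0,0,-5,0],[0.4,0,0,-9,0],[0.4,0,0,-13,0],[0.4,0,0,-13,0]]]'
python3 - <<'E'
from h import *
f=env.grab_frame("wrist");im=f["img"]
for n,z in dict(mug_mid=.034).items():
    for d in env.landmark_of("wrist",n)[:3]: print(n,round(d["score"],2),np.round(d["uv"],1),world(f,d["uv"],z))
shift([.5945,-.0555,.12],-1.396)
E
```

```text
time_s: 9.7
tcp_pos: [0.5392, -0.2946, 0.0349]
eef_rot: [-3.121, -0.356, 0.001]
ft_force: [-0.3, 0.2, -1.5]
gripper_width: 0.005
grasp_force: 61.2
time_s: 10.32
tcp_pos: [0.5394, -0.2954, 0.0354]
eef_rot: [3.121, 0.355, 0.0]
ft_force: [0.5, 0.1, 0.5]
gripper_width: 0.0342
grasp_force: 0.0
time_s: 10.95
tcp_pos: [0.5408, -0.2962, 0.1685]
eef_rot: [3.118, 0.355, 0.007]
ft_force: [0.9, -0.1, 0.2]
gripper_width: 0.0337
grasp_force: 0.0
mug_mid 0.66 [309.3 202.4] [ 0.5448 -0.3235  0.034 ]
t 11.05 tcp [ 0.5394 -0.2954  0.1652] yang -1.344 -> cm [ 10.76 -22.14   4.52] turn 0.052 j6 2.4138427321096105
```

```bash
python3 -m jog '[[[0.4,2.2,-4.6,0,0],[0.4,4.5,-9.2,0,0],[0.4,6.8,-13.8,2,0.03],[0.4,9,-18.4,4,0.05],[0.4,10.7,-22.1,4.5,0.05]]]'
python3 - <<'E'
from h import *
f=env.grab_frame("wrist");im=f["img"];cv2.imwrite("pics/w6.png",im)
for n,z in dict(cup_mid=.027,stapler_mid=.03).items():
    for d in env.landmark_of("wrist",n)[:1]: print(n,round(d["score"],2),np.round(d["uv"],1),world(f,d["uv"],z))
shift([.5945,-.0555,.022],-1.396)
E
```

```text
time_s: 11.68
tcp_pos: [0.5926, -0.0538, 0.1176]
eef_rot: [-3.128, -0.278, 0.006]
ft_force: [-0.5, 0.2, 0.0]
gripper_width: 0.0339
grasp_force: 0.0
cup_mid 0.78 [225.6 213.1] [ 0.5887 -0.0228  0.027 ]
stapler_mid 0.93 [142.7 126. ] [0.6353 0.034  0.03  ]
t 11.825 tcp [ 0.5932 -0.0541  0.1186] yang -1.391 -> cm [0.13 0.17 9.66] turn 0.005 j6 2.8709627004066807
```

View pics/w6.png

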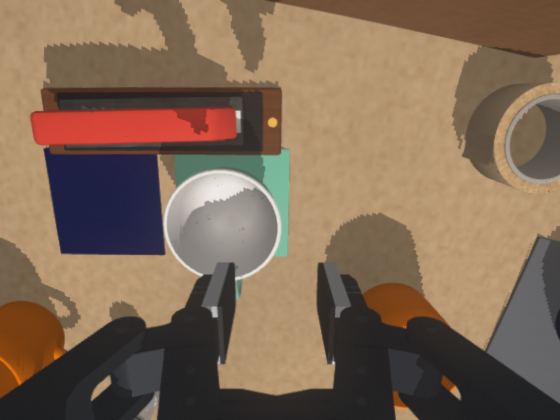

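```bash
python3 -m jog '[[[0.4,0,0,3,0],[0.4,0,0,6,0],[0.4,0,0,8.4,0],[0.4,0,0,9.6,0],[0.4,0,0,9.6,0]]]'; python3 -m jog '[[[0,0,0,0,0],[0,0,0,0,0],[0,0,0,0,0],[0,0,0,0,0],[0,0,0,0,0]]]'; python3 -m jog '[[[0,0,0,-1,0],[0,0,0,-3,0],[0,0,0,-6,0],[0,0,0,-9,0],[0,0,0,-11,0]]]'
python3 - <<'E'
from h import *
f=env.grab_frame("wrist");im=f["img"];cv2.imwrite("pics/w7.png",im)
for n,z in dict(cup_mid=.135,stapler_mid=.03).items():
    for d in env.landmark_of("wrist",n)[:1]: print(n,round(d["score"],2),np.round(d["uv"],1),world(f,d["uv"],z))
shift([.4405,-.352,.14])
E
```

```text
time_s: 12.45
tcp_pos: [0.5933, -0.0565, 0.0237]
eef_rot: [-3.129, -0.276, 0.002]
ft_force: [-0.1, -0.7, 0.4]
gripper_width: 0.0342
grasp_force: 0.0
time_s: 13.08
tcp_pos: [0.5951, -0.0553, 0.0266]
eef_rot: [-3.128, -0.278, -0.005]
ft_force: [-3.7, 3.8, 21.3]
gripper_width: 0.0062
grasp_force: 59.0
time_s: 13.7
tcp_pos: [0.5945, -0.056, 0.1365]
eef_rot: [3.129, 0.277, 0.003]
ft_force: [0.1, 0.3, -0.9]
gripper_width: 0.0039
grasp_force: 60.4
cup_mid 0.86 [211.8 277.8] [ 0.5904 -0.0307  0.135 ]
stapler_mid 0.72 [147.4 127.5] [0.6349 0.0348 0.03  ]
t 13.85 tcp [ 0.5947 -0.0561  0.1353] yang -1.394 -> cm [-20.38  26.42  -0.49] turn 0 j6 2.870852673729902
```

View pics/w7.png

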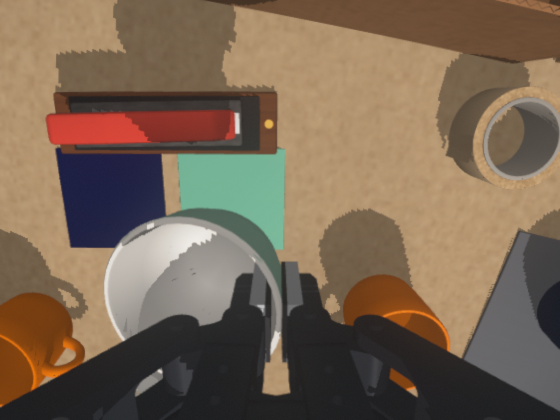

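Cup is held (slightly tilted by its taper); stapler undisturbed at (147,127). Carry to the near half of the mat.

```bash
python3 -m jog '[[[0,-2,2.5,-0.5,0],[0,-5,6,-0.5,0],[0,-8,9.8,-0.5,0],[0,-11,13.4,-0.5,0],[0,-14,17,-0.5,0]]]'; python3 -m jog '[[[0,-3,3.6,0,0],[0,-6,7.3,0,0],[0,-7.4,9.1,0,0],[0,-7.4,9.1,0,0],[0,-7.4,9.1,0,0]]]'
python3 - <<'E'
from h import *
f=env.grab_frame("wrist");im=f["img"];cv2.imwrite("pics/w8.png",im)
for n,z in dict(cup_mid=.135,mug_mid=.034).items():
    for d in env.landmark_of("wrist",n)[:2]: print(n,round(d["score"],2),np.round(d["uv"],1),world(f,d["uv"],z))
shift([.430,-.351,.030])
E
```

```text
time_s: 14.48
tcp_pos: [0.4847, -0.2489, 0.1382]
eef_rot: [-3.129, -0.277, 0.002]
ft_force: [-0.1, 0.8, -1.0]
gripper_width: 0.0041
grasp_force: 60.6
time_s: 15.1
tcp_pos: [0.4291, -0.3499, 0.1386]
eef_rot: [-3.128, -0.277, 0.001]
ft_force: [0.3, 0.1, -1.7]
gripper_width: 0.0038
grasp_force: 60.6
cup_mid 0.91 [210.6 279.3] [ 0.423  -0.3239  0.135 ]
mug_mid 0.63 [264.5  21.7] [ 0.5446 -0.3236  0.034 ]
t 15.25 tcp [ 0.4295 -0.3497  0.1391] yang -1.393 -> cm [ 0.03  0.14 10.91] turn 0 j6 2.2802610725224173
```

View pics/w8.png

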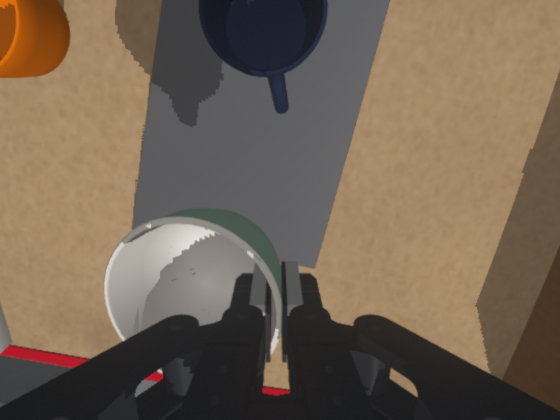

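Cup over mat's near end, clear of the mug handle at (281,110). Lower and release.

```bash
python3 -m jog '[[[0,0.5,0,3,0],[0,0.5,0,6,0],[0,0.5,0,9,0],[0,0.5,0,10.3,0],[0,0.5,0,10.8,0]]]'; python3 -m jog '[[[0,0,0,0,0],[0.15,0,0,0,0],[0.3,0,0,0,0],[0.4,0,0,0,0],[0.4,0,0,0,0]]]'; python3 -m jog '[[[0.4,0,0,-2,0],[0.4,0,0,-5,0],[0.4,0,0,-9,0],[0.4,0,0,-14,0],[0.4,0,0,-18,0]]]'
python3 - <<'E'
from h import *
f=env.grab_frame("wrist");im=f["img"];cv2.imwrite("pics/w9.png",im)
for n,z in dict(cup_mid=.028,mug_mid=.034).items():
    for d in env.landmark_of("wrist",n)[:2]: print(n,round(d["score"],2),np.round(d["uv"],1),world(f,d["uv"],z))
shift([.6355,.033,.16],0.165)
E
```

```text
time_s: 15.88
tcp_pos: [0.4347, -0.3498, 0.0319]
eef_rot: [3.128, 0.278, 0.001]
ft_force: [-3.5, -2.8, 20.6]
gripper_width: 0.0043
grasp_force: 73.8
time_s: 16.5
tcp_pos: [0.4341, -0.3496, 0.0314]
eef_rot: [3.129, 0.277, 0.0]
ft_force: [0.3, 0.7, 0.2]
gripper_width: 0.034
grasp_force: 0.0
time_s: 17.12
tcp_pos: [0.4341, -0.3497, 0.2133]
eef_rot: [3.129, 0.277, 0.001]
ft_force: [1.2, -0.5, -0.3]
gripper_width: 0.0342
grasp_force: 0.0
cup_mid 0.88 [249.6 185.4] [ 0.4296 -0.3284  0.028 ]
mug_mid 0.83 [264.7  49.5] [ 0.5428 -0.3229  0.034 ]
mug_mid 0.78 [58.8 49. ] [ 0.5158 -0.1582  0.034 ]
t 17.275 tcp [ 0.435  -0.3503  0.2131] yang -1.394 -> cm [ 26.47 -34.22   5.28] turn -1.559 j6 2.286775432173881
```

View pics/w9.png

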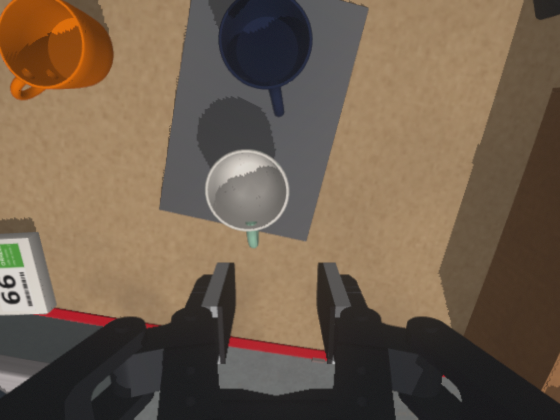

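Mug (265,40) and cup (247,190) both upright on the mat. Now to the stapler, turning a quarter.

```bash
python3 -m jog '[[[0.6,3.5,-4.5,1,-0.18],[0.6,7,-9,1,-0.36],[0.6,10.5,-13.5,1,-0.54],[0.6,14,-18,1,-0.72],[0.6,17.5,-22.5,1,-0.9]]]'
python3 - <<'E'
from h import *
shift([.6355,.033,.16],0.165)
E
```

```text
time_s: 17.9
tcp_pos: [0.5669, -0.0955, 0.2]
eef_rot: [-2.692, -1.618, 0.002]
ft_force: [1.0, -0.1, 0.3]
gripper_width: 0.0515
grasp_force: 0.0
t 17.9 tcp [ 0.5669 -0.0955  0.2   ] yang -0.488 -> cm [14.57  0.04  3.99] turn -0.653 j6 1.8920446194321594
```

```bash
python3 -m jog '[[[0.6,4,0,0,-0.18],[0.6,8,0,0,-0.36],[0.6,12,0,2,-0.54],[0.6,14.3,0,4,-0.65],[0.6,14.3,0,4,-0.65]]]'
python3 - <<'E'
from h import *
f=env.grab_frame("wrist");im=f["img"];cv2.imwrite("pics/w10.png",im)
for d in env.landmark_of("wrist","stapler_mid")[:1]: print(round(d["score"],2),np.round(d["uv"],1),world(f,d["uv"],.03))
d=env.cut_out("wrist","stapler_mid")[0];P=cloud(f,d["mask"]);Q=P[(P[:,2]>.035)&(P[:,2]<.06)];print(d["bbox"],rect(Q))
A=cloud(f,np.ones((420,560),bool))
B=A[(A[:,2]>.06)&(A[:,0]>.66)];print("tall behind",len(B),B.min(0) if len(B) else 0,B.max(0) if len(B) else 0)
shift([.6355,.033,.006],0.165)
E
```

```text
time_s: 18.52
tcp_pos: [0.6335, 0.0298, 0.1581]
eef_rot: [-2.037, -2.387, 0.005]
ft_force: [0.2, -0.4, -0.4]
gripper_width: 0.0511
grasp_force: 0.0
0.82 [281.7 195.6] [0.6363 0.0336 0.03  ]
[257.2, 111.8, 49.4, 152.2] (array([635.6,  38.2]), array([ 19.1, 110.5]), 10.6)
tall behind 31088 [ 0.66   -0.0209  0.06  ] [0.8299 0.1857 0.2434]
t 18.675 tcp [0.6343 0.0279 0.1614] yang 0.154 -> cm [ 0.49  0.2  15.54] turn -0.011 j6 1.4610263285378307
```

View pics/w10.png

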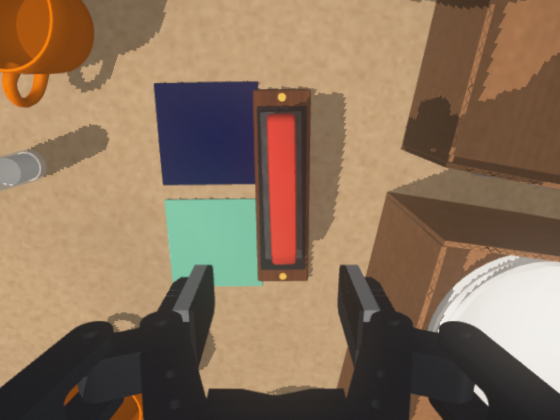

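Run:
```python
from h import *
f=env.grab_frame("wrist")
for uv in [(395,200),(385,240),(440,245),(408,145),(450,160),(376,300),(430,290),(340,400)]: print(uv,world(f,uv))
shift([.636,.0345,.006],0.18)
```

```text
(395, 200) [0.7229 0.041  0.0312]
(385, 240) [0.7224 0.0089 0.0327]
(440, 245) [0.7246 0.0368 0.1116]
(408, 145) [0.725  0.0822 0.0238]
(450, 160) [0.7301 0.0812 0.0841]
(376, 300) [0.667  0.039  0.1896]
(430, 290) [ 0.7709 -0.0292  0.0301]
(340, 400) [0.6462 0.0394 0.2384]
t 18.725 tcp [0.6345 0.0277 0.1618] yang 0.154 -> cm [ 0.65  0.25 15.58] turn -0.026 j6 1.4607837283217138
```

```bash
python3 -m jog '[[[0.6,0.65,0.25,4,-0.026],[0.6,0.65,0.25,8,-0.026],[0.6,0.65,0.25,12,-0.026],[0.6,0.65,0.25,15,-0.026],[0.6,0.65,0.25,15.4,-0.026]]]'; python3 -m jog '[[[0.5,0,0,0,0],[0,0,0,0,0],[0,0,0,0,0],[0,0,0,0,0],[0,0,0,0,0]]]';  python3 -m jog '[[[0,0,0,-1,0],[0,0,0,-3,0],[0,0,0,-6,0],[0,0,0,-9,0],[0,0,0,-11,0]]]'
python3 - <<'E'
from h import *
f=env.grab_frame("wrist");im=f["img"];cv2.imwrite("pics/w11.png",im)
shift([.4535,.30,.12],0.17)
f=env.grab_frame("side")
for d in env.cut_out("side","tray")[:2]:
    P=cloud(f,d["mask"]);print(d["score"],d["bbox"],rect(P[P[:,2]<.03]))
E
```

```text
time_s: 19.35
tcp_pos: [0.6348, 0.0345, 0.0062]
eef_rot: [-2.011, -2.411, 0.003]
ft_force: [-0.5, 0.6, 0.4]
gripper_width: 0.0511
grasp_force: 0.0
time_s: 19.98
tcp_pos: [0.6372, 0.0352, 0.0094]
eef_rot: [2.009, 2.412, 0.003]
ft_force: [-2.7, -1.5, 8.0]
gripper_width: 0.0289
grasp_force: 58.6
time_s: 20.6
tcp_pos: [0.6367, 0.0354, 0.1201]
eef_rot: [2.009, 2.413, 0.003]
ft_force: [0.0, -1.0, -2.1]
gripper_width: 0.0288
grasp_force: 59.5
t 20.65 tcp [0.6376 0.0354 0.1224] yang 0.182 -> cm [ 29.35 -13.32   0.16] turn 0.012 j6 1.4444059198394796
0.67 [273.3, 290.1, 71.7, 93.2] (array([450.8, 303.6]), array([124.2, 193.1]), 10.2)
```

View pics/w11.png

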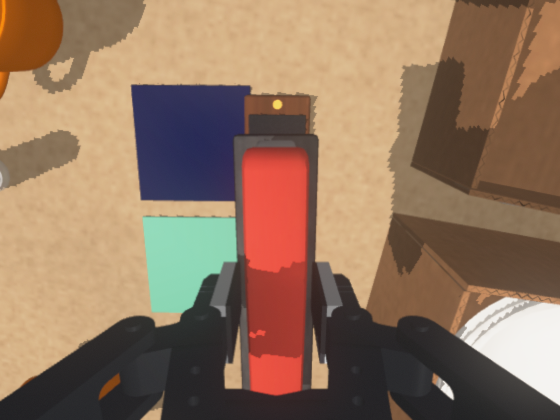

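Stapler held on its base, square. Carry to the tray.

```bash
python3 -m jog '[[[0,3,-1.4,0,0],[0,8,-3.6,0,0],[0,13,-5.8,0,0],[0,18,-8,0,0],[0,23,-10.3,0,0]]]'; python3 -m jog '[[[0,4,-1.8,0,0],[0,6.7,-3,0,0],[0,6.7,-3,4,0],[0,6.7,-3,7,0],[0,6.7,-3,7,0]]]'
python3 - <<'E'
from h import *
f=env.grab_frame("wrist")
for d in env.cut_out("wrist","tray")[:1]:
    P=cloud(f,d["mask"]);print(d["score"],d["bbox"],rect(P[P[:,2]<.03]))
shift([.4525,.304,.0065],0.175)
E
```

```text
time_s: 21.38
tcp_pos: [0.4916, 0.244, 0.1165]
eef_rot: [-2.01, -2.414, 0.001]
ft_force: [1.2, 1.3, -1.4]
gripper_width: 0.029
grasp_force: 59.6
time_s: 22.0
tcp_pos: [0.4496, 0.3022, 0.045]
eef_rot: [-2.009, -2.413, 0.007]
ft_force: [0.0, 0.4, -1.1]
gripper_width: 0.0292
grasp_force: 59.9
t 22.1 tcp [0.4515 0.3033 0.0477] yang 0.182 -> cm [0.05 0.11 4.12] turn 0.007 j6 1.9804676368465326
```

```bash
python3 -m jog '[[[0,0,0,2,0],[0,0,0,3.5,0],[0,0,0,4,0],[0,0,0,4.1,0],[0,0,0,4.1,0]]]'; python3 -m jog '[[[0.3,0,0,0,0],[0.45,0,0,0,0],[0.55,0,0,0,0],[0.55,0,0,0,0],[0.55,0,0,0,0]]]';python3 -m jog '[[[0.55,0,0,-2,0],[0.55,0,0,-5,0],[0.55,0,0,-10,0],[0.55,0,0,-15,0],[0.55,0,0,-20,0]]]'
python3 - <<'E'
from h import *
f=env.grab_frame("wrist");cv2.imwrite("pics/w12.png",f["img"])
for n,z in dict(stapler_mid=.026,tray=0).items():
    for d in env.cut_out("wrist",n)[:1]:
        P=cloud(f,d["mask"]);print(n,d["score"],d["bbox"],rect(P),np.percentile(P[:,2],95))
    for d in env.landmark_of("wrist",n)[:1]: print(world(f,d["uv"],z))
shift([.538,-.294,.17],-1.344)
E
```

```text
time_s: 22.72
tcp_pos: [0.4518, 0.3036, 0.0068]
eef_rot: [2.01, 2.414, 0.001]
ft_force: [-0.4, 0.2, -2.1]
gripper_width: 0.029
grasp_force: 59.9
time_s: 23.35
tcp_pos: [0.4516, 0.3034, 0.0063]
eef_rot: [2.01, 2.414, 0.0]
ft_force: [-0.4, 0.4, -1.4]
gripper_width: 0.047
grasp_force: 0.0
time_s: 23.98
tcp_pos: [0.4513, 0.3032, 0.2081]
eef_rot: [2.01, 2.414, 0.0]
ft_force: [0.7, 0.0, -0.2]
gripper_width: 0.0471
grasp_force: 0.0
stapler_mid 0.82 [256.9, 114.8, 36.5, 131.3] (array([451.2, 300.3]), array([ 33.1, 126.2]), 11.2) 0.04709465524818808
[0.4516 0.3018 0.026 ]
tray 0.98 [206.9, 70.3, 142.2, 207.8] (array([453.8, 300.2]), array([128.6, 203.2]), 10.3) 0.01974181166360292
t 24.225 tcp [0.4513 0.3033 0.2057] yang 0.182 -> cm [-60.31  -2.29   3.59] turn 1.526 j6 1.980433175677571
```

View pics/w12.png

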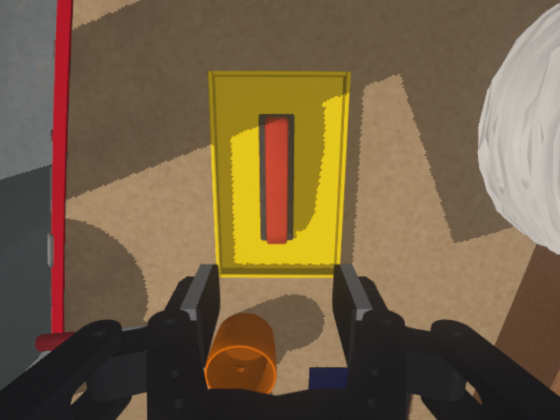

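Stapler at (277,178) lies flat and lengthwise in the tray. Back to the mug.

```bash
python3 -m jog '[[[0.4,-5.5,-0.2,0,0.17],[0.4,-11,-0.4,0,0.34],[0.4,-16.5,-0.6,0,0.51],[0.4,-22,-0.8,0,0.68],[0.4,-27.5,-1,0,0.85]]]'
python3 - <<'E'
from h import *
shift([.539,-.295,.15],-1.344)
E
```

```text
time_s: 24.85
tcp_pos: [0.4906, 0.0293, 0.2049]
eef_rot: [-2.83, -1.362, 0.003]
ft_force: [0.6, 0.3, 0.5]
gripper_width: 0.0343
grasp_force: 0.0
t 24.85 tcp [0.4906 0.0293 0.2049] yang -0.673 -> cm [-22.33  24.02   5.48] turn 0.671 j6 2.303915890003086
```

```bash
python3 -m jog '[[[0.4,-4.3,4.7,0,0.15],[0.4,-8.6,9.3,0,0.3],[0.4,-12.9,14,0,0.45],[0.4,-17,18.5,2,0.6],[0.4,-21,22.6,4,0.67]]]'; python3 -m jog '[[[0.4,0,0,0,0],[0.4,0,0,0,0],[0.4,0,0,0,0],[0.4,0,0,0,0],[0.4,0,0,0,0]]]'
python3 - <<'E'
from h import *
f=env.grab_frame("wrist")
for d in env.landmark_of("wrist","mug_mid")[:2]: print(d["score"],d["uv"],world(f,d["uv"],.034))
shift([.539,-.295,.033],-1.344)
E
```

```text
time_s: 25.48
tcp_pos: [0.538, -0.2733, 0.1651]
eef_rot: [-3.12, -0.359, 0.002]
ft_force: [0.8, 1.1, -0.3]
gripper_width: 0.0343
grasp_force: 0.0
time_s: 26.1
tcp_pos: [0.5387, -0.2709, 0.1675]
eef_rot: [3.12, 0.366, 0.001]
ft_force: [0.0, -0.5, 0.1]
gripper_width: 0.0343
grasp_force: 0.0
0.95 [344.0, 207.1] [ 0.5451 -0.3246  0.034 ]
0.65 [122.4, 193.3] [ 0.5165 -0.1576  0.034 ]
t 26.2 tcp [ 0.5386 -0.2711  0.1673] yang -1.337 -> cm [-0.52  2.33 13.43] turn 0.007 j6 2.4419191048463142
```

Mug still at (0.545,-0.325). Descend at the same grasp.

```bash
python3 -m jog '[[[0.4,-0.5,2.3,2,0.007],[0.4,-0.5,2.3,6,0.007],[0.4,-0.5,2.3,10,0.007],[0.4,-0.5,2.3,13,0.007],[0.4,-0.5,2.3,13.4,0.007]]]'; python3 -m jog '[[[0,0,0,0,0],[0,0,0,0,0],[0,0,0,0,0],[0,0,0,0,0],[0,0,0,0,0]]]'; python3 -m jog '[[[0,0,0,-1,0],[0,0,0,-3,0],[0,0,0,-6,0],[0,0,0,-9,0],[0,0,0,-11,0]]]'
python3 - <<'E'
from h import *
f=env.grab_frame("wrist")
d=env.landmark_of("wrist","mug_mid")[0];print(d["score"],d["uv"],world(f,d["uv"],.144))
shift([.5649,.0968,.14])
E
```

```text
time_s: 26.82
tcp_pos: [0.5371, -0.2949, 0.0304]
eef_rot: [-3.119, -0.353, 0.006]
ft_force: [-0.1, -0.4, 2.1]
gripper_width: 0.034
grasp_force: 0.0
time_s: 27.45
tcp_pos: [0.5405, -0.2961, 0.0355]
eef_rot: [3.119, 0.354, 0.005]
ft_force: [-0.2, -1.1, 7.2]
gripper_width: 0.005
grasp_force: 59.6
time_s: 28.08
tcp_pos: [0.5394, -0.2952, 0.1458]
eef_rot: [3.12, 0.354, 0.003]
ft_force: [0.5, -0.0, -1.4]
gripper_width: 0.0048
grasp_force: 59.7
0.7 [345.4, 282.2] [ 0.5444 -0.3259  0.144 ]
t 28.175 tcp [ 0.5401 -0.2956  0.1463] yang -1.345 -> cm [ 11.2  -37.69   0.56] turn 0 j6 2.4149531987694077
```

```bash
python3 -m jog '[[[0,0.9,-3,0,0],[0,2.1,-7,0,0],[0,3.3,-11,0,0],[0,4.5,-15,0,0],[0,5.7,-19,0,0]]]'; python3 -m jog '[[[0,1.2,-4,0,0],[0,2.4,-8,0,0],[0,3.6,-12,0,0],[0,4.8,-16,0,0],[0,5.5,-18.6,0,0]]]'; python3 -m jog '[[[0,0,0,2,0],[0,0,0,4,0],[0,0,0,6,0],[0,0,0,6,0],[0,0,0,6,0]]]'
python3 - <<'E'
from h import *
f=env.grab_frame("wrist");cv2.imwrite("pics/w13.png",f["img"])
d=env.landmark_of("wrist","mug_mid")[0];print(d["score"],d["uv"],world(f,d["uv"],.084))
for d in env.cut_out("wrist","coaster_mint")[:1]+env.cut_out("wrist","coaster_navy")[:1]:
    print(d["score"],d["bbox"],rect(cloud(f,d["mask"])))
shift([.565,.0962,.035],-1.344)
E
```

```text
time_s: 28.8
tcp_pos: [0.5515, -0.0956, 0.1427]
eef_rot: [-3.121, -0.354, 0.001]
ft_force: [0.4, 0.7, -1.9]
gripper_width: 0.0047
grasp_force: 59.8
time_s: 29.42
tcp_pos: [0.5635, 0.0984, 0.1426]
eef_rot: [-3.121, -0.356, 0.001]
ft_force: [0.2, -0.4, -2.7]
gripper_width: 0.0051
grasp_force: 59.8
time_s: 30.05
tcp_pos: [0.5641, 0.0966, 0.0837]
eef_rot: [-3.121, -0.354, -0.001]
ft_force: [-0.4, -0.4, -1.3]
gripper_width: 0.0049
grasp_force: 59.8
0.98 [349.1, 282.7] [0.5703 0.065  0.084 ]
0.69 [403.8, 164.5, 136.0, 121.6] (array([582.9, -12.8]), array([ 79.2, 110. ]), 12.8)
0.88 [258.4, 151.2, 138.0, 107.7] (array([576.5,  66.4]), array([69.4, 81.1]), 9.8)
t 30.25 tcp [0.5643 0.0966 0.0838] yang -1.345 -> cm [0.05 0.06 4.88] turn -0.001 j6 3.085440092932893
```

View pics/w13.png

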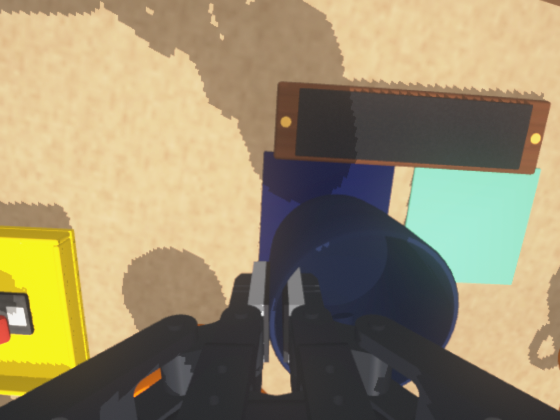

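Mug hangs centred over the navy coaster. Lower and release.

```bash
python3 -m jog '[[[0,0.1,0,2,0],[0,0.1,0,4,0],[0,0.1,0,4.7,0],[0,0.1,0,4.9,0],[0,0.1,0,4.9,0]]]'; python3 -m jog '[[[0,0,0,0,0],[0.2,0,0,0,0],[0.4,0,0,0,0],[0.4,0,0,0,0],[0.4,0,0,0,0]]]'; python3 -m jog '[[[0.4,0,0,-2,0],[0.4,0,0,-5,0],[0.4,0,0,-9,0],[0.4,0,0,-13,0],[0.4,0,0,-13,0]]]'
python3 - <<'E'
from h import *
f=env.grab_frame("wrist")
for d in env.landmark_of("wrist","mug_mid")[:2]: print(d["score"],d["uv"],world(f,d["uv"],.033))
shift([.434,-.355,.14],-1.394)
E
```

```text
time_s: 30.88
tcp_pos: [0.5652, 0.0969, 0.0352]
eef_rot: [3.122, 0.354, 0.001]
ft_force: [-3.3, -0.0, 4.9]
gripper_width: 0.0048
grasp_force: 62.2
time_s: 31.5
tcp_pos: [0.5649, 0.0968, 0.0341]
eef_rot: [-3.122, -0.354, -0.0]
ft_force: [0.2, -0.1, -0.5]
gripper_width: 0.0338
grasp_force: 0.0
time_s: 32.12
tcp_pos: [0.5665, 0.0971, 0.1671]
eef_rot: [-3.121, -0.354, -0.008]
ft_force: [0.5, -0.1, 0.0]
gripper_width: 0.0342
grasp_force: 0.0
0.74 [312.5, 204.9] [0.5692 0.0673 0.033 ]
0.64 [545.1, 315.3] [ 0.5189 -0.1545  0.033 ]
t 32.225 tcp [0.5649 0.0968 0.1638] yang -1.345 -> cm [-22.87  41.1    2.38] turn 0.049 j6 3.085531399712692
```

```bash
python3 -m jog '[[[0.4,-2.5,4.5,0,0],[0.4,-5,9,0,0],[0.4,-7.5,13.5,0,0.02],[0.4,-10,18,0,0.05],[0.4,-12.5,22.5,0,0.05]]]'; python3 -m jog '[[[0.4,-2.5,4.5,0,0],[0.4,-5,9,0,0],[0.4,-7.5,13.8,0,0],[0.4,-9.3,18.4,1,0],[0.4,-9.3,19.5,2,0]]]'
python3 - <<'E'
from h import *
f=env.grab_frame("wrist");cv2.imwrite("pics/w14.png",f["img"])
d=env.landmark_of("wrist","cup_mid")[0];c=world(f,d["uv"],.028);print(d["score"],d["uv"],c)
shift(np.r_[c[:2]+.0315*np.array([.176,-.984]),.027],-1.394)
E
```

```text
time_s: 32.85
tcp_pos: [0.492, -0.1517, 0.1628]
eef_rot: [-3.129, -0.275, 0.003]
ft_force: [0.6, 0.1, -0.1]
gripper_width: 0.0341
grasp_force: 0.0
time_s: 33.48
tcp_pos: [0.4344, -0.3608, 0.1422]
eef_rot: [-3.129, -0.271, 0.003]
ft_force: [-0.2, 0.9, -0.7]
gripper_width: 0.0342
grasp_force: 0.0
0.63 [225.2, 207.0] [ 0.4276 -0.3268  0.028 ]
t 33.575 tcp [ 0.435  -0.3587  0.1417] yang -1.396 -> cm [-0.14 -0.09 11.48] turn -0.002 j6 2.277615566019872
```

View pics/w14.png

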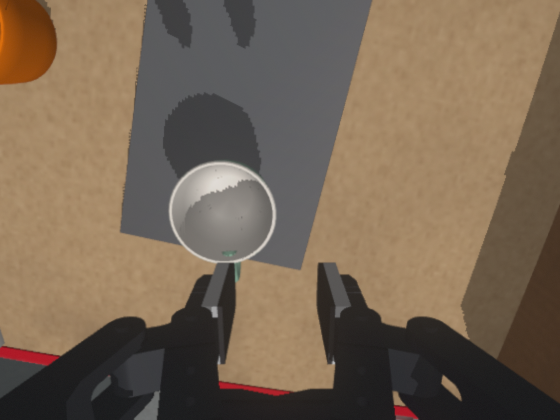

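Cup upright at (222,212), fingers straddling its right wall. That's also 16 pictures viewed, over the limit of 14. I'll view no more and use the networks' numbers from here.

```bash
python3 -m jog '[[[0.4,-0.1,-0.1,3,0],[0.4,-0.1,-0.1,6,0],[0.4,-0.1,-0.1,9,0],[0.4,-0.1,-0.1,11.2,0],[0.4,-0.1,-0.1,11.4,0]]]'; python3 -m jog '[[[0,0,0,0,0],[0,0,0,0,0],[0,0,0,0,0],[0,0,0,0,0],[0,0,0,0,0]]]'; python3 -m jog '[[[0,0,0,-1,0],[0,0,0,-3,0],[0,0,0,-6,0],[0,0,0,-9,0],[0,0,0,-11,0]]]'
python3 - <<'E'
from h import *
f=env.grab_frame("wrist")
d=env.landmark_of("wrist","cup_mid")[0];c=world(f,d["uv"],.135);p=env.get_state()["tcp_pos"];print(d["score"],d["uv"],c,c-p)
shift([.594,-.0555,.14])
E
```

```text
time_s: 34.2
tcp_pos: [0.4342, -0.3558, 0.0288]
eef_rot: [-3.127, -0.278, 0.003]
ft_force: [0.2, -0.4, 0.1]
gripper_width: 0.0341
grasp_force: 0.0
time_s: 34.83
tcp_pos: [0.4355, -0.3576, 0.0317]
eef_rot: [3.129, 0.276, 0.003]
ft_force: [-1.9, 5.5, 12.4]
gripper_width: 0.0056
grasp_force: 57.5
time_s: 35.45
tcp_pos: [0.4353, -0.3583, 0.1425]
eef_rot: [3.128, 0.276, 0.003]
ft_force: [0.5, -0.8, -3.0]
gripper_width: 0.0035
grasp_force: 59.2
0.74 [211.3, 275.8] [ 0.429 -0.332  0.135] [-0.007   0.0268 -0.0079]
t 35.55 tcp [ 0.4359 -0.3588  0.1429] yang -1.395 -> cm [ 20.87 -27.1    0.26] turn 0 j6 2.277175272256031
```

```bash
python3 -m jog '[[[0,2,-2.7,0,0],[0,5,-6.6,0,0],[0,8,-10.6,0,0],[0,11,-14.6,0,0],[0,14,-18.6,0,0]]]'; python3 -m jog '[[[0,3,-4,0,0],[0,6,-8,0,0],[0,6.9,-9.2,0,0],[0,6.9,-9.2,3,0],[0,6.9,-9.2,6,0]]]'; python3 -m jog '[[[0,0,0,0,0],[0,0,0,0,0],[0,0,0,0,0],[0,0,0,0,0],[0,0,0,0,0]]]'
python3 - <<'E'
from h import *
f=env.grab_frame("wrist")
d=env.landmark_of("wrist","cup_mid")[0];print(d["score"],d["uv"],world(f,d["uv"],.077))
shift([.5935,-.048,.035],-1.394)
E
```

```text
time_s: 36.17
tcp_pos: [0.5404, -0.1487, 0.1395]
eef_rot: [-3.129, -0.276, 0.0]
ft_force: [0.6, -0.3, -0.9]
gripper_width: 0.0037
grasp_force: 59.2
time_s: 36.8
tcp_pos: [0.5918, -0.048, 0.079]
eef_rot: [3.129, 0.276, 0.0]
ft_force: [-0.2, 0.7, -2.3]
gripper_width: 0.0035
grasp_force: 59.3
time_s: 37.42
tcp_pos: [0.5922, -0.0477, 0.0805]
eef_rot: [3.129, 0.276, 0.001]
ft_force: [0.5, 0.6, -0.8]
gripper_width: 0.0039
grasp_force: 59.3
0.73 [214.5, 272.7] [ 0.5896 -0.023   0.077 ]
t 37.525 tcp [ 0.592  -0.0477  0.0803] yang -1.395 -> cm [0.14 0.06 4.53] turn -0.001 j6 2.8854809292468366
```

```bash
python3 -m jog '[[[0,0.1,0.1,2,0],[0,0.1,0.1,3.5,0],[0,0.1,0.1,4.2,0],[0,0.1,0.1,4.5,0],[0,0.1,0.1,4.5,0]]]'; python3 -m jog '[[[0,0,0,0,0],[0.15,0,0,0,0],[0.3,0,0,0,0],[0.4,0,0,0,0],[0.4,0,0,0,0]]]'; python3 -m jog '[[[0.4,0,0,-2,0],[0.4,0,0,-5,0],[0.4,0,0,-9,0],[0.4,0,0,-14,0],[0.4,-4,0,-18,0]]]'
python3 - <<'E'
from h import *
for c in ["wrist","side"]:
    f=env.grab_frame(c)
    for n,z in dict(mug_mid=.033,cup_mid=.027,shaker_mid=.037,tape_mid=.018,stapler_mid=.026).items():
        for d in env.landmark_of(c,n)[:3]: print(c,n,round(d["score"],2),world(f,d["uv"],z))
    for n in ["cup_mid","coaster_mint","coaster_navy"]:
        for d in env.cut_out(c,n)[:1]:
            P=cloud(f,d["mask"]);T=P[(P[:,2]>.046)&(P[:,2]<.058)] if n[:3]=="cup" else P
            if len(T)>20:print(c,n,d["score"],rect(T),np.percentile(P[:,2],[2,98]))
E
```

```text
time_s: 38.15
tcp_pos: [0.5936, -0.0488, 0.036]
eef_rot: [3.129, 0.275, 0.002]
ft_force: [-3.3, -1.9, 8.8]
gripper_width: 0.0033
grasp_force: 64.6
time_s: 38.78
tcp_pos: [0.5931, -0.0484, 0.0351]
eef_rot: [-3.129, -0.276, 0.0]
ft_force: [-0.0, -0.7, -0.8]
gripper_width: 0.0343
grasp_force: 0.0
time_s: 39.4
tcp_pos: [0.5547, -0.0552, 0.2165]
eef_rot: [3.129, 0.277, 0.002]
ft_force: [-0.8, 0.3, 0.8]
gripper_width: 0.0342
grasp_force: 0.0
wrist mug_mid 0.71 [0.4497 0.1245 0.033 ]
wrist mug_mid 0.63 [0.5712 0.0669 0.033 ]
wrist mug_mid 0.56 [ 0.5188 -0.1577  0.033 ]
wrist cup_mid 0.89 [ 0.5884 -0.0261  0.027 ]
wrist shaker_mid 0.66 [0.4315 0.0203 0.037 ]
wrist cup_mid 0.87 (array([588.3, -25.9]), array([70.3, 69.8]), 60.1) [0.0061 0.0524]
wrist coaster_mint 0.96 (array([587.3, -24.4]), array([78.5, 81.2]), 10.9) [0.0001 0.0035]
wrist coaster_navy 0.96 (array([572.1,  65.7]), array([78.6, 81.8]), 8.1) [0.0003 0.0033]
side mug_mid 0.89 [0.4524 0.1272 0.033 ]
side mug_mid 0.79 [0.5772 0.0612 0.033 ]
side mug_mid 0.76 [ 0.5129 -0.1769  0.033 ]
side cup_mid 0.76 [ 0.5971 -0.0354  0.027 ]
side cup_mid 0.56 [0.4207 0.0147 0.027 ]
side shaker_mid 0.62 [0.4282 0.0202 0.037 ]
side tape_mid 0.97 [ 0.6766 -0.2194  0.018 ]
side tape_mid 0.22 [ 0.5878 -0.0111  0.018 ]
side stapler_mid 0.6 [0.4483 0.3097 0.026 ]
side cup_mid 0.9 (array([589.2, -25.6]), array([68.8, 70.3]), 57.9) [0.0108 0.0539]
side coaster_navy 0.63 (array([568.6,  79.5]), array([78.7, 53.4]), 12.0) [0.0006 0.0095]
```

Cup is within about 2 mm and mug within about 2 mm of their coaster centres, and the cup's rim is level. Handing in.

```bash
python3 -c "
from plant import env
print(env.finish_job())"
```

```text
the job is handed in; nothing more can be done
None
```

The job is handed in at about 40 s, with no verdict shown: the stapler lies flat in the yellow tray, the mug and cup stand about 2 mm from their coaster centres, and the shaker and tape roll read undisturbed, but I viewed 16 pictures against the limit of 14.

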